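# Set iris and polariser of a backlight stage to their preset tags

### The job

Set up the grey backlight stage for the next inspection: push the post of the iris lever round its arc until its pointer is exactly opposite the point of the brass tag on the front scale, and push the flat tab of the polariser lever round until its pointer is exactly opposite the brass tag on the left scale, in either order. Only push, gently, with a fingertip or the outside of the fingers: grip nothing, and leave the brass tags and the loose things round the stage where they are.

Things in the scene. Friction and masses are not known exactly. Their poses are not given: they have to be found in the camera images.
- stage: Backlight stage: grey housing fixed on the table, 183 mm deep (its x -108 to +75 mm), 205 mm wide (y -95 to +110 mm), flat top at 45 mm. Origin on the table under the centre of the round window; its -x side is the front, more or less towards the robot, +y its left (seen from the robot), z up. On top two rings turn about the upright axis through the origin, each with a lever and a scale.
- iris_scale (a point): Middle of the iris scale, a raised bare-metal arc on the stage's front, 88 to 104 mm from the axis, top (this height) at 52 mm: 14 divisions of about 5.5 degrees (8 mm) with half-division lines. It lies at ring angle 0.28.
- polariser_scale (a point): Middle of the polariser scale, a like arc at the stage's left (+y) side: 11 divisions of 5.5 degrees. It lies at ring angle -1.485.
- iris: The iris ring, the upper, black one (88 mm across, top at 60 mm). Its lever points along its own -x, its origin is the stage's. Ring angle (turn about z relative to the stage): 0 = lever straight to the front, positive towards the stage's right (-y). Range -0.42 to 0.98, starts at 0.55 to 0.9. About 2 N at the post turn it; it stays where it is left.
- lever_post (a point): Centre of the top (86 mm high) of the iris lever's post, an upright round black pin 13 mm in diameter, 70 mm from the axis, free from 60 mm up. The lever under it is a steel bar 10 mm wide, top at 60 mm, ending 79 mm from the axis.
- pointer_tip (a point): Reading point of the iris ring's thin pointer, which sticks out along its lever beyond the post: 88 mm from the axis, 55 mm high.
- iris_tag_point (a point): Point of the brass tag on the front (iris) scale: a small pointed rider 9 mm wide, top at 56 mm, 89 to 109 mm from the axis, on the outer edge of the scale, pointing inwards. This point, 88 mm from the axis, meets pointer_tip when the two face each other. Held by friction only. It stands at ring angle -0.3 to 0.15.
- polariser: The polariser ring, the lower, steel one (99 mm across, top at 52 mm), under the iris ring. Its lever points along its own -x, to the stage's left; origin and ring angle as for the iris. Range -2.05 to -0.92, starts at -1.95 to -1.75 (rear). About 2 N at the tab turn it; it stays where it is left. The two rings turn independently.
- polariser_tab (a point): Centre of the top (87 mm high) of the polariser lever's upright flat black tab, 6 mm thick (the way it turns), 14 mm wide, centred 70 mm from the axis, free from 52 mm up. The lever under it is a steel bar 10 mm wide, top at 52 mm, ending 79 mm from the axis.
- polariser_tip (a point): Reading point of the polariser ring's thin pointer, which sticks out along its lever beyond the tab: 88 mm from the axis, 54 mm high.
- polariser_tag_point (a point): Point of the brass tag on the left (polariser) scale, of the same shape as the other tag; 88 mm from the axis, it meets polariser_tip when the two face each other. Held by friction only. It stands at ring angle -1.4 to -1.05, so this lever must go forward, towards the stage's front.
- seal_disc: pink rubber test disc, 88 mm across, 9 mm thick, loose, lying flat behind the stage (origin: centre of its underside)
- amber_vial: brown vial with a black cap, 30 mm across, 52 mm tall, loose, standing behind the stage near its right rear corner (origin: centre of its underside)
- jar: white jar with a dark cap, 44 mm across, 46 mm tall, loose, standing behind the stage near its left rear corner (origin: centre of its underside)
- screw_a: thumb screw standing on its 13 mm black head, 26 mm tall, loose, to the left of the stage (origin: centre of its underside)
- screw_b: the second thumb screw, 13 mm across, 26 mm tall, loose, standing beside the first (origin: centre of its underside)

How it is judged:
By the outcome, as a careful person would: the job done as asked, in the order asked, and still so for the second after the job is handed in, with the robot touching nothing.
It also fails if it takes over 61 s, if anything falls off the work surface, if the arm or the gripper's body presses on something with over 40 N, if the wrist force passes 120 N, or if a joint passes its speed limit or range.

### The arm

A 6-joint arm with a two-finger parallel gripper is mounted at the origin on a cart in front of the work surface, level with it; the furniture and walls round the work are solid. World frame = base frame: x ahead of the robot, y to its left, z up, the work surface at z = 0. Lengths are in m, angles in rad, forces in N, time in s.
With the tool pointing down it reaches from about 0.35 to 0.975 m from the base axis. Payload 17.4 kg.
Tool frame: the origin (TCP) lies at the very end of the fingers, on their centre line; the grasp point (between the pads) lies 19 mm behind it; z points along the fingers, y is the line along which they close (so a half turn about z gives the same grasp; the last joint's range is limited). The gripper opens to 85 mm and grips with 20 to 120 N. Pads are 22 mm wide; open, the fingers measure 114 mm over their backs; the gripper's body (76 mm by 85 mm) begins 54 mm behind the grasp point. The pads swing forward as they close: fully open they stand 13 mm farther back than shut.
Start: joints at [1.186, 0.116, 1.442, -0, 1.584, -0.038], TCP at [0.229, 0.635, 0.202] pointing down, gripper open.
Joint ranges: [-2.83, 2.83], [-0.83, 2.19], [0.07, 2.5], [-1.14, 4.28], [0.01, 3], [-2.97, 2.97]. Speed limits (rad/s): [1.89, 1.89, 2.22, 3.14, 3.14, 3.14].

### API

Orientations are given as a unit quaternion [w, x, y, z].
In Python, from workcell import read_state, eyes, order, boxes_of, landmark_of gives the robot as it stands.
- The arm moves only by the tool jog_arm, never from a script. Its argument "commands" is a list of rows, each a list of 3 entries, a list of its own where there are three numbers: the finger opening in mm, from 0 to 85.4, then the shift along the tool's x, y, z in mm, then the turn about the tool's z in degrees. In form: [[claw, [tx, ty, tz], roll], ...]. A call has exactly 8 rows; each row is the pose to reach, as a shift and turn from the pose commanded when the call began, along the tool's axes at that moment; what a row does not reach only later rows make up. A row lasts 1/12 s, in which the tool goes at most 41.7 mm and 7.16 degrees, less where a joint would pass 70% of its speed; a pose out of reach is approached as far as the arm can. A call with a gripper value outside its range is refused whole. The fingers move at their own pace and stop on an object; "grip_force" is the grip in N (left out, the last holds). Time passes only in rows, so rows that repeat a pose let the fingers close, or fill a call up. It gives the time, the measured TCP pose, the force, the opening and the grip force at its end, in the units of the state.
- read_state(): the state, without advancing time (a new reading comes with each control period).
- eyes.get_image(name): name is "scene" or "top" or "wrist"; returns the picture (420x560x3 uint8, blue, green, red); there is no depth.
- eyes.camera_info(name): a dict with "fx", "fy", "cx", "cy" (pixels), "k1" (the pictures are not rectified: a ray, as slopes to the right and down, at radius r is drawn at 1 + k1 r^2 times it, then the intrinsics apply), "cam_to_world" (4x4, takes a point from camera to world coordinates). Camera axes: x right, y up, looking along -z (the intrinsics and any distortion apply to the point x, -y, -z); pixel columns grow to the right and rows downward; lengths in m; the calibration is good to about 2 mm. A picture is of the moment at which its call begins: read the wrist's pose just before it. camera_info takes no time and is no camera call; for the wrist camera it gives the pose at the moment of the call.
- order.job_done(): hands the job in; it is judged then, once.
Trained networks look in the newest picture that a camera, given by its name, has taken for a name from the list of things; names that differ only in an ending like _2 or _b are one class to them, and where a whole thing is asked for, a point or a joint stands for the part that bears it (a point fixed in the world has none). Each returns a list of dicts, best first, with "conf" (0 to 1); they miss things now and then, are a little off and sometimes report something else, mostly with a low value. They report only what shows in the picture. A call takes as long as a camera call.
- boxes_of(target, camera): "rect" ([left, top, width, height] in pixels, round what is visible of it).
- landmark_of(target, camera): "location" ([column, row] in pixels: a listed point, or the origin of a listed thing).
The state is a dict: "clock": time; "joint_pos": joint angles; "joint_vel": joint speeds; "tau": joint torques, N m; "eef_pos": TCP position; "orientation": TCP orientation; "force": force on the tool from outside, world axes, zero at the start; "wrist_torque": the same for the moment, N m; "grip_width": opening from 0.0 (shut) to 1.0 (fully open); "grasp_force": force on a finger pad.
Only numpy, scipy, OpenCV 4.12 (cv2) and the standard library are available. Lean on these libraries where they do the work, as an engineer would, in place of code of your own. Each camera call takes 0.05 s, during which the arm holds its last target. There are 200 camera calls.

## Working session

There is one attempt and no reset: what is moved stays moved. The work goes in short steps, Python scripts to look and compute and a tool call to move; the robot and the scene stay as the last step left them, time stands still between calls to the robot, and variables do not carry over. Pictures are saved under pics/ and viewed, at most 10 in all, crops included, and the job is handed in when it is done.

Besides the shell and the picture viewer there is one more tool, called after ">>>" in YAML: its name, and indented under it one key for each argument. jog_arm: Moves the arm, as the interface text tells. Its arguments: {"type":"object","properties":{"commands":{"type":"array"},"grip_force":{"type":"number"}},"required":["commands"]}

```bash
mkdir -p pics; ls; cat > h.py <<'E'
import numpy as np, cv2
from workcell import read_state, eyes, order, boxes_of, landmark_of
def ray(ci,px):
    K=np.array([[ci['fx'],0,ci['cx']],[0,ci['fy'],ci['cy']],[0,0,1.]])
    u=cv2.undistortPoints(np.array([[px]],float),K,np.array([ci['k1'],0,0,0.]))[0,0]
    T=np.array(ci['cam_to_world']); return T[:3,3],T[:3,:3]@np.array([u[0],-u[1],-1])
def at_z(ci,px,z):
    o,d=ray(ci,px); return o+d*(z-o[2])/d[2]
def proj(ci,p):
    T=np.array(ci['cam_to_world']); c=T[:3,:3].T@(np.array(p)-T[:3,3])
    x,y=c[0]/-c[2],-c[1]/-c[2]; s=1+ci['k1']*(x*x+y*y)
    return np.array([ci['fx']*x*s+ci['cx'],ci['fy']*y*s+ci['cy']])
Z=dict(stage=0,iris_scale=.052,polariser_scale=.052,lever_post=.086,pointer_tip=.055,iris_tag_point=.055,polariser_tab=.087,polariser_tip=.054,polariser_tag_point=.054,seal_disc=0,amber_vial=0,jar=0,screw_a=0,iris=0,polariser=0)
def find(cam,names,n=1):
    ci=eyes.camera_info(cam); r={}
    for k in names:
        for l in landmark_of(k,cam)[:n]:
            r.setdefault(k,[]).append((l['conf'],l['location'],at_z(ci,l['location'],Z[k])))
    return r
E
python3 - <<'E'
from h import *
np.set_printoptions(precision=4,suppress=True)
for c in ['scene','top']:
    im=eyes.get_image(c); cv2.imwrite(f'pics/{c}0.png',im)
    ci=eyes.camera_info(c); print(c,ci['fx'],np.array(ci['cam_to_world'])[:3,3])
    for k,v in find(c,['stage','lever_post','pointer_tip','iris_tag_point','polariser_tab','polariser_tip','polariser_tag_point','iris_scale','polariser_scale'],1).items(): print(k,[(round(a,2),np.round(b),p) for a,b,p in v])
ci=eyes.camera_info('wrist');print(np.array(ci['cam_to_world']))
s=read_state();print(s['clock'],s['eef_pos'],s['orientation'],s['force'])
E
```

```text
pics
scene 469.8376420459311 [ 0.1264 -0.1055  0.6295]
stage [(0.89, array([294., 270.]), array([0.5415, 0.3276, 0.    ]))]
pointer_tip [(0.68, array([305., 291.]), array([0.4866, 0.2427, 0.055 ]))]
iris_tag_point [(0.55, array([293., 272.]), array([0.5004, 0.2865, 0.055 ]))]
polariser_tab [(0.85, array([263., 221.]), array([0.5259, 0.3917, 0.087 ]))]
polariser_tip [(0.96, array([259., 230.]), array([0.5296, 0.4072, 0.054 ]))]
polariser_tag_point [(0.41, array([244., 252.]), array([0.4717, 0.3796, 0.054 ]))]
iris_scale [(0.88, array([282., 297.]), array([0.4537, 0.262 , 0.052 ]))]
polariser_scale [(0.92, array([239., 240.]), array([0.4859, 0.4119, 0.052 ]))]
top 525.8131621868673 [0.4576 0.361  0.9238]
stage [(0.59, array([313., 220.]), array([0.5342, 0.3253, 0.    ]))]
lever_post [(0.82, array([355., 237.]), array([0.4986, 0.2609, 0.086 ]))]
pointer_tip [(0.96, array([362., 245.]), array([0.4877, 0.2474, 0.055 ]))]
iris_tag_point [(0.43, array([332., 270.]), array([0.4473, 0.2967, 0.055 ]))]
polariser_tab [(0.75, array([272., 221.]), array([0.5248, 0.3933, 0.087 ]))]
polariser_tip [(0.88, array([264., 224.]), array([0.5236, 0.4074, 0.054 ]))]
polariser_tag_point [(0.62, array([282., 256.]), array([0.4708, 0.3786, 0.054 ]))]
iris_scale [(0.65, array([350., 264.]), array([0.4555, 0.2665, 0.052 ]))]
polariser_scale [(0.62, array([262., 246.]), array([0.4872, 0.411 , 0.052 ]))]
[[ 0.3385 -0.8953 -0.2895  0.1566]
 [ 0.941   0.3225  0.1029  0.6619]
 [ 0.0013 -0.3073  0.9516  0.374 ]
 [ 0.      0.      0.      1.    ]]
1.0 [0.2294 0.6348 0.2023] [ 0.      0.1725  0.985  -0.    ] [-0.4246  0.2486 -0.5139]
```

```bash
python3 - <<'E'
import cv2
im=cv2.imread('pics/top0.png'); cv2.imwrite('pics/top0c.png',cv2.resize(im[150:330,200:440],None,fx=3.3,fy=3.3,interpolation=cv2.INTER_CUBIC))
im=cv2.imread('pics/scene0.png')
cv2.imwrite('pics/scene0c.png',cv2.resize(im[130:350,160:420],None,fx=2.7,fy=2.7,interpolation=cv2.INTER_CUBIC))
E
```

```text
(no output)
```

View pics/top0c.png

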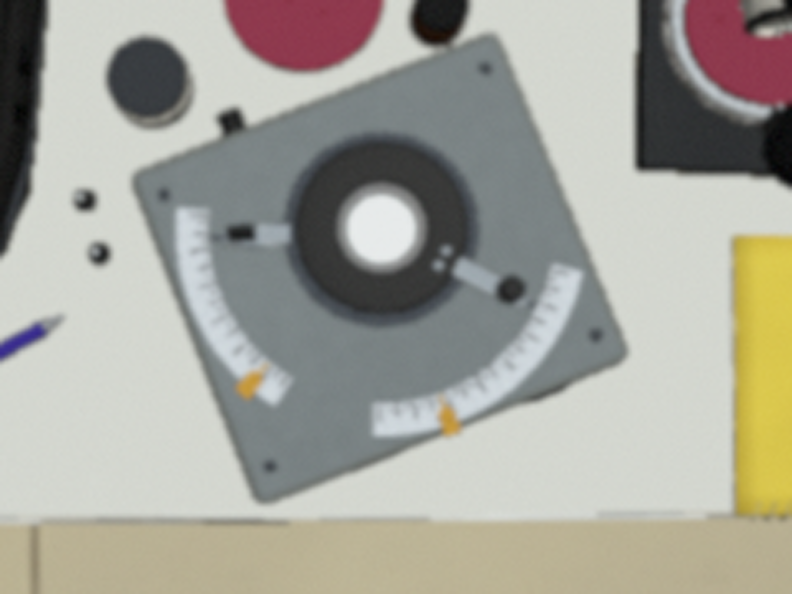

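View pics/scene0c.png

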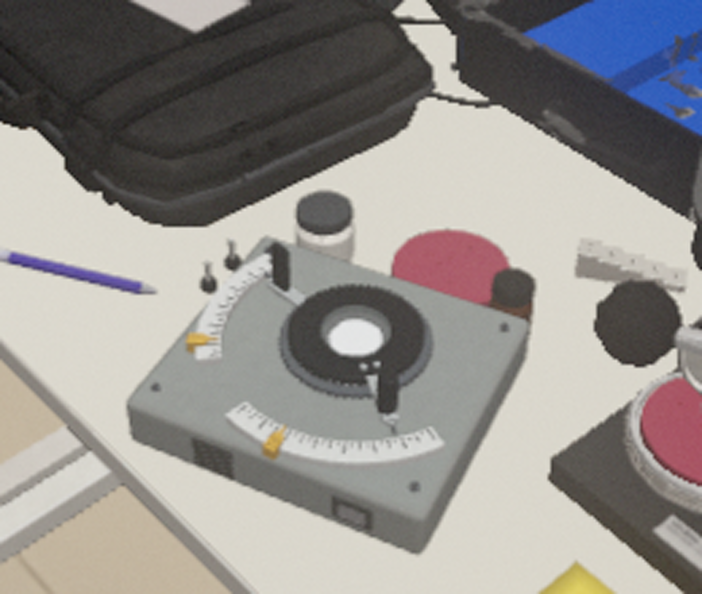

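The top crop shows the window centre at about (380,228). The iris post is at (510,288) and its tag at (447,405), on the front scale. The polariser tab is at (238,232) and its tag at (258,378), on the left scale. The scene crop agrees with this, so next I'll compute the axis and angles.

```bash
cat >> h.py <<'E'
def brass(im):
    h=cv2.cvtColor(cv2.GaussianBlur(im,(3,3),0),cv2.COLOR_BGR2HSV)
    m=cv2.inRange(h,(10,110,100),(24,255,255))
    n,l,st,c=cv2.connectedComponentsWithStats(m)
    return [(st[i,4],c[i]) for i in range(1,n) if st[i,4]>15]
E
python3 - <<'E'
from h import *
np.set_printoptions(precision=4,suppress=True)
im=cv2.imread('pics/top0.png'); ci=eyes.camera_info('top')
for a,c in brass(im): print(a,c,at_z(ci,c,.055))
# white window centroid
g=cv2.cvtColor(im,cv2.COLOR_BGR2GRAY)
m=(g>190).astype('uint8'); n,l,st,c=cv2.connectedComponentsWithStats(m); i=l[219,315]; print('win',st[i],c[i])
d=(cv2.GaussianBlur(g,(3,3),0)<75).astype('uint8'); n,l,st,c2=cv2.connectedComponentsWithStats(d); i=l[219+20,315]; print('ring',st[i],c2[i])
for z in(.045,.06): print(at_z(ci,c2[i],z))
C=[np.array(p)/3.3+[200,150] for p in[(497,33),(627,355),(262,503),(133,178)]]
W=np.array([at_z(ci,p,.045)[:2] for p in C]);print(W)
# rear-right, front-right, front-left, rear-left
L=np.array([[75,-95],[-108,-95],[-108,110],[75,110]])/1000
A=L-L.mean(0);B=W-W.mean(0);U,S,V=np.linalg.svd(A.T@B);R=(U@V).T
t=W.mean(0)-R@L.mean(0);print('axis',t,'yaw',np.arctan2(R[1,0],R[0,0]),'resid',W-(L@R.T+t))
E
```

```text
28 [275.     266.2857] [0.4533 0.3903 0.055 ]
27 [335.5556 277.4074] [0.4343 0.2911 0.055 ]
win [305 209  21  21 340] [315.0941 218.9294]
ring [ 288  192   55   55 1633] [314.2872 218.5199]
[0.5324 0.3244 0.045 ]
[0.5311 0.325  0.06  ]
[[0.6316 0.2612]
 [0.4658 0.1988]
 [0.3935 0.3838]
 [0.5581 0.4487]]
axis [0.5304 0.3221] yaw 0.37083406976013256 resid [[-0.0031  0.0005]
 [ 0.0017  0.0044]
 [ 0.0037 -0.0017]
 [-0.0023 -0.0031]]
```

```bash
cat >> h.py <<'E'
AX=np.array([.5308,.3238])
from scipy.spatial.transform import Rotation as Ro
def plan(targets):
    """targets: (x,y,z,angle_deg of tool x in world) -> tool shifts mm, roll deg"""
    s=read_state(); q=s['orientation']; R=Ro.from_quat([q[1],q[2],q[3],q[0]]).as_matrix()
    h=np.degrees(np.arctan2(R[1,0],R[0,0]))
    print('pose',np.round(s['eef_pos'],4),'head',round(h,2),'t',s['clock'],'F',np.round(s['force'],2))
    for x,y,z,a in targets:
        d=R.T@(np.array([x,y,z])-s['eef_pos'])*1000
        print(np.round(d,1).tolist(),round((h-a+180)%360-180,1))
def behind(psi,back,sgn,z=.068,r=.070):
    """finger centre 'back' m behind the lever at psi; sgn=+1 pushes psi up (polariser), -1 down"""
    p=AX-r*np.array([np.cos(psi),np.sin(psi)]); t=sgn*np.array([np.sin(psi),-np.cos(psi)])
    return (*(p-back*t),z,np.degrees(np.arctan2(t[1],t[0]))%360)
E
python3 - <<'E'
from h import *
p=behind(-1.485,.028,1,.15); print(p); plan([p,behind(-1.485,.028,1,.068)])
E
```

```text
(np.float64(0.552698631532286), np.float64(0.39594187367273714), 0.15, np.float64(184.91576742307274))
pose [0.2294 0.6348 0.2023] head 160.13 t 1.0 F [-0.42  0.25 -0.51]
[-385.2, -114.8, 52.3] -24.8
[-385.2, -114.8, 134.3] -24.8
```

View pics/top0.png

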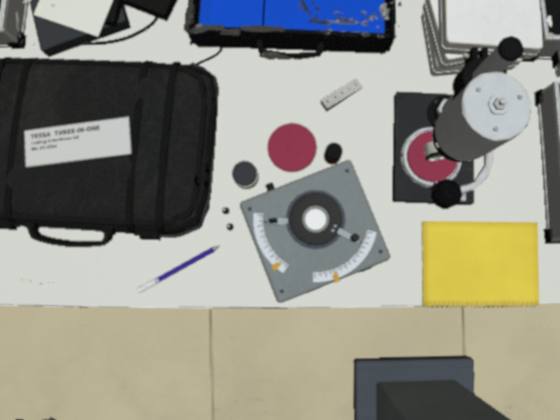

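>>> jog_arm:
  commands:
    - [0,[-40,-12,0],-3]
    - [0,[-80,-24,0],-7]
    - [0,[-120,-36,0],-10]
    - [0,[-160,-48,0],-13]
    - [0,[-200,-60,0],-16]
    - [0,[-240,-72,0],-19]
    - [0,[-280,-84,0],-22]
    - [0,[-320,-95,0],-25]

```text
clock: 1.67
eef_pos: [0.4991, 0.4354, 0.2026]
orientation: [0.0, -0.046, 0.999, 0.0]
force: [-0.5, 0.0, 0.2]
grip_width: 0.005
grasp_force: 0.0
```

```bash
python3 - <<'E'
from h import *
plan([behind(-1.485,.028,1,.15),behind(-1.485,.028,1,.068)])
E
```

```text
pose [0.4991 0.4354 0.2026] head -174.72 t 1.6667 F [-0.51  0.03  0.17]
[-49.8, -44.3, 52.6] 0.4
[-49.7, -44.3, 134.6] 0.4
```

>>> jog_arm:
  commands:
    - [0,[-25,-22,0],0]
    - [0,[-50,-44,0],0]
    - [0,[-50,-44,25],0]
    - [0,[-50,-44,50],0]
    - [0,[-50,-44,52],0]
    - [0,[-50,-44,52],0]
    - [0,[-50,-44,52],0]
    - [0,[-50,-44,52],0]

```text
clock: 2.33
eef_pos: [0.5517, 0.3983, 0.1524]
orientation: [0.001, -0.045, 0.999, 0.001]
force: [-0.3, 0.3, 0.7]
grip_width: -0.002
grasp_force: 0.0
```

```bash
python3 - <<'E'
from h import *
np.set_printoptions(precision=4,suppress=True)
plan([behind(-1.485,.028,1,.068)])
ci=eyes.camera_info('wrist'); im=eyes.get_image('wrist'); cv2.imwrite('pics/w1.png',im)
for k,v in find('wrist',['lever_post','pointer_tip','iris_tag_point','polariser_tab','polariser_tip','polariser_tag_point']).items(): print(k,v)
for a,c in brass(im): print(a,c,at_z(ci,c,.055))
E
```

```text
pose [0.5517 0.3983 0.1524] head -174.84 t 2.3333 F [-0.27  0.35  0.74]
[-0.6, -2.5, 84.4] 0.2
lever_post [(0.58, [85.7, 120.7], array([0.5001, 0.2611, 0.086 ]))]
pointer_tip [(0.86, [82.4, 104.4], array([0.4913, 0.2426, 0.055 ]))]
iris_tag_point [(0.56, [146.2, 48.9], array([0.4475, 0.2929, 0.055 ]))]
polariser_tab [(0.89, [273.1, 176.6], array([0.5275, 0.394 , 0.087 ]))]
polariser_tip [(0.88, [292.7, 168.4], array([0.5267, 0.4098, 0.054 ]))]
polariser_tag_point [(0.56, [264.9, 86.8], array([0.4659, 0.382 , 0.054 ]))]
226 [143.5531  30.2876] [0.4353 0.2913 0.055 ]
188 [276.5   71.25] [0.4541 0.3899 0.055 ]
```

View pics/w1.png

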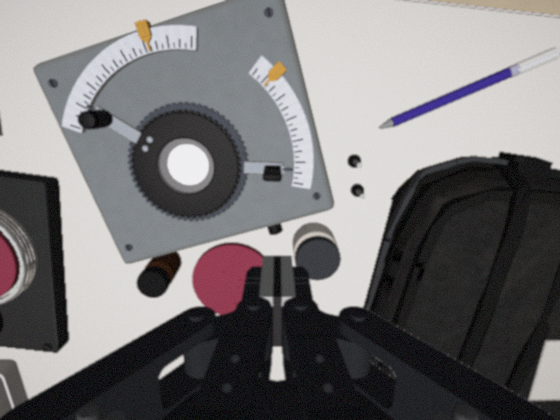

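The wrist view shows the whole stage: window (187,165), tab (272,172), polariser tag (276,72), iris post (95,120) and iris tag (143,35). The shut fingers are behind the tab as planned. Lowering now.

>>> jog_arm:
  commands:
    - [0,[0,-2,30],0]
    - [0,[0,-2,60],0]
    - [0,[0,-2,80],0]
    - [0,[0,-2,84],0]
    - [0,[0,-2,84],0]
    - [0,[0,-2,84],0]
    - [0,[0,-2,84],0]
    - [0,[0,-2,84],0]

```text
clock: 3.35
eef_pos: [0.5522, 0.3961, 0.0682]
orientation: [0.001, -0.045, 0.999, 0.001]
force: [-0.1, -0.4, 1.1]
grip_width: 0.001
grasp_force: 0.0
```

```bash
python3 - <<'E'
from h import *
np.set_printoptions(precision=4,suppress=True)
im=cv2.imread('pics/w1.png')
# arc-based axis needs the camera pose of w1; take a new picture instead
ci=eyes.camera_info('wrist'); im=eyes.get_image('wrist'); cv2.imwrite('pics/w2.png',im)
for k,v in find('wrist',['polariser_tab','polariser_tip','polariser_tag_point']).items(): print(k,v)
for a,c in brass(im): print(a,c,at_z(ci,c,.055))
plan([behind(p,.014,1,.068) for p in np.linspace(-1.485,-.90,9)])
E
```

```text
polariser_tab [(0.7, [272.8, 214.9], array([0.5278, 0.3923, 0.087 ]))]
polariser_tip [(0.94, [302.1, 194.6], array([0.5255, 0.4088, 0.054 ]))]
polariser_tag_point [(0.78, [262.8, 79.7], array([0.4655, 0.3813, 0.054 ]))]
235 [86.2298  7.6468] [0.4404 0.2927 0.055 ]
462 [280.1104  57.8095] [0.4544 0.3894 0.055 ]
pose [0.5518 0.3958 0.0669] head -174.87 t 3.55 F [-0.68  0.12 -0.48]
[13.1, 0.2, -1.1] 0.2
[18.2, 1.0, -1.1] -4.0
[23.4, 1.5, -1.1] -8.2
[28.6, 1.6, -1.1] -12.4
[33.8, 1.3, -1.1] -16.5
[39.0, 0.6, -1.1] -20.7
[44.1, -0.4, -1.1] -24.9
[49.2, -1.8, -1.1] -29.1
[54.1, -3.6, -1.1] -33.3
```

View pics/w2.png

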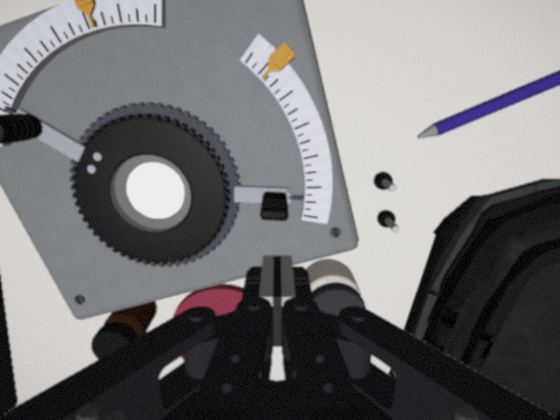

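The tab is at (273,205), the fingers at (277,270), the polariser tag tip near (265,77) and the pointer at (300,197). Nothing has been touched yet, so I'll push along the arc.

>>> jog_arm:
  commands:
    - [0,[7,0,0],0]
    - [0,[11,0,0],0]
    - [0,[14,0,0],-1]
    - [0,[18,1,0],-4]
    - [0,[22,1,0],-7]
    - [0,[26,1,0],-10]
    - [0,[30,1,0],-13]
    - [0,[34,1,0],-16]

```text
clock: 4.22
eef_pos: [0.5171, 0.3936, 0.0664]
orientation: [0.0, -0.185, 0.983, 0.0]
force: [-0.1, 0.9, 1.2]
grip_width: -0.002
grasp_force: 0.0
```

```bash
python3 - <<'E'
from h import *
np.set_printoptions(precision=4,suppress=True)
ci=eyes.camera_info('wrist'); im=eyes.get_image('wrist'); cv2.imwrite('pics/w3.png',im)
P={k:v[0] for k,v in find('wrist',['polariser_tab','polariser_tip','polariser_tag_point','iris','stage']).items()}
for k,v in P.items(): print(k,v,'psi',np.arctan2(AX[1]-v[2][1],AX[0]-v[2][0]),'r',np.linalg.norm(v[2][:2]-AX))
for a,c in brass(im):
    w=at_z(ci,c,.055); print(a,c,w,np.arctan2(AX[1]-w[1],AX[0]-w[0]))
g=cv2.cvtColor(im,cv2.COLOR_BGR2GRAY)
m=(g>215).astype('uint8'); n,l,st,c=cv2.connectedComponentsWithStats(m)
for i in range(1,n):
    if 1000<st[i,4]<9000: print('blob',st[i],c[i],at_z(ci,c[i],.055))
plan([behind(p,.014,1,.068) for p in np.linspace(-1.2,-.75,9)])
E
```

```text
polariser_tip (0.94, [296.5, 258.8], array([0.526 , 0.4104, 0.054 ])) psi -1.5157456936059168 r 0.08675639622234575
polariser_tag_point (0.69, [288.9, 148.8], array([0.4659, 0.3807, 0.054 ])) psi -0.7197107162128166 r 0.08636236612205814
iris (0.63, [182.6, 193.2], array([0.5314, 0.3245, 0.    ])) psi -2.262216869344723 r 0.0009527555473998696
stage (0.81, [179.2, 191.6], array([0.5312, 0.3218, 0.    ])) psi 1.7501614405341446 r 0.0019941048570698817
549 [143.2095  24.0164] [0.4357 0.2912 0.055 ] 0.3303309180672653
391 [311.5345 133.601 ] [0.4542 0.3891 0.055 ] -0.7061437859965422
blob [ 130  189   56   53 2250] [157.4133 214.9973] [0.5296 0.3239 0.055 ]
pose [0.5178 0.3936 0.0664] head -158.94 t 4.5167 F [-0.58 -0.19 -0.68]
[-0.8, 0.2, -1.6] -0.2
[3.1, 0.9, -1.6] -3.4
[7.1, 1.3, -1.6] -6.6
[11.1, 1.5, -1.6] -9.9
[15.1, 1.5, -1.6] -13.1
[19.1, 1.3, -1.6] -16.3
[23.1, 0.8, -1.6] -19.5
[27.1, 0.1, -1.6] -22.7
[31.0, -0.8, -1.6] -26.0
```

View pics/w3.png

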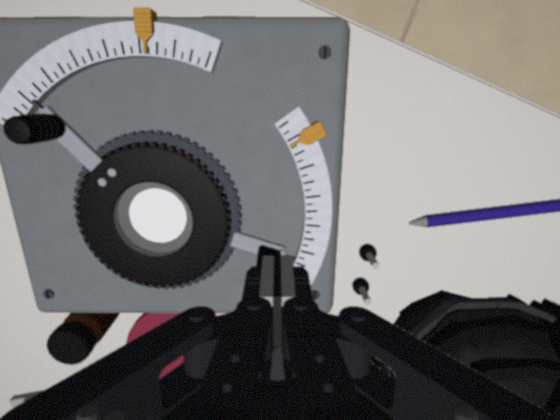

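```bash
python3 - <<'E'
from h import *
np.set_printoptions(precision=4,suppress=True)
ci=eyes.camera_info('wrist')
for px,z in [((235,240),.052),((285,248),.052),((268,248),.087),((277,250),.066)]: 
    w=at_z(ci,px,z); print(px,w,np.arctan2(AX[1]-w[1],AX[0]-w[0]),np.linalg.norm(w[:2]-AX))
s=read_state();print('tcp px',proj(ci,s['eef_pos']))
for psi in(-1.485,-1.2): 
    for r,z in((.07,.087),(.088,.054),(.05,.052)):
        p=AX-r*np.array([np.cos(psi),np.sin(psi)]);print(psi,r,proj(ci,[*p,z]))
im=cv2.imread('pics/w3.png')
cv2.imwrite('pics/w3c.png',cv2.resize(im[200:320,210:350],None,fx=5,fy=5,interpolation=cv2.INTER_CUBIC))
E
```

```text
(235, 240) [0.53   0.3713 0.052 ] -1.5532223168272654 0.04752036332379171
(285, 248) [0.524  0.4015 0.052 ] -1.4832810262332548 0.07804548905392925
(268, 248) [0.5122 0.3869 0.087 ] -1.2848886456054154 0.0657829767456014
(277, 250) [0.5209 0.3951 0.066 ] -1.4321601644681041 0.07196015666708612
tcp px [276.6006 244.7728]
-1.485 0.07 [271.478  273.2865]
-1.485 0.088 [300.6922 253.7531]
-1.485 0.05 [240.4607 236.3591]
-1.2 0.07 [276.9559 237.6027]
-1.2 0.088 [307.6173 215.3426]
-1.2 0.05 [243.0268 214.3594]
```

View pics/w3c.png

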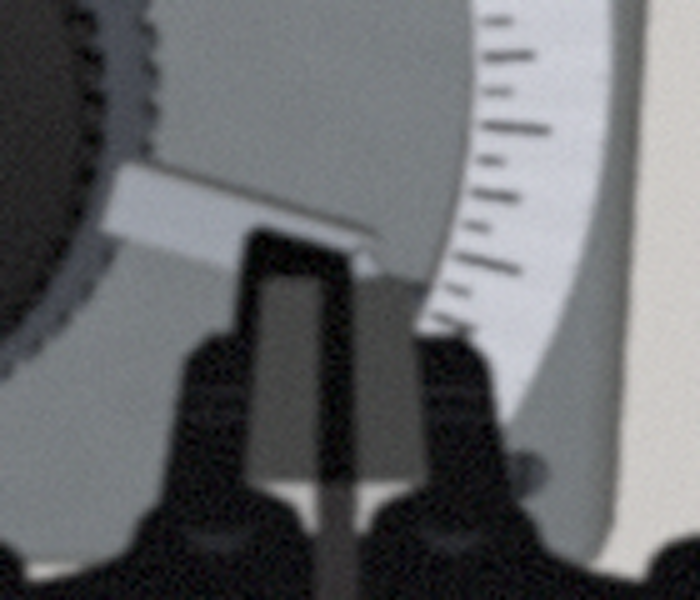

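```bash
python3 - <<'E'
from h import *
np.set_printoptions(precision=4,suppress=True)
ci=eyes.camera_info('wrist'); s=read_state(); q=s['orientation']; R=Ro.from_quat([q[1],q[2],q[3],q[0]]).as_matrix()
for x in(0,.005,.011):
    print(x,[(d,proj(ci,s['eef_pos']+R@[x,0,-d/1000]).round(1).tolist()) for d in(0,5,10,15,20,30,38)])
psi=-1.485
for r in(.063,.077):
  for z in(.052,.087): print(r,z,proj(ci,[*(AX-r*np.array([np.cos(psi),np.sin(psi)])),z]))
print(s['joint_pos'],s['grip_width'],s['force'])
E
```

```text
0 [(0, [276.6, 244.8]), (5, [276.6, 248.6]), (10, [276.6, 252.5]), (15, [276.6, 256.7]), (20, [276.6, 261.2]), (30, [276.6, 270.8]), (38, [276.6, 279.4])]
0.005 [(0, [276.6, 236.6]), (5, [276.6, 240.1]), (10, [276.6, 243.9]), (15, [276.6, 247.9]), (20, [276.6, 252.2]), (30, [276.6, 261.4]), (38, [276.7, 269.6])]
0.011 [(0, [276.6, 226.5]), (5, [276.6, 229.9]), (10, [276.6, 233.4]), (15, [276.6, 237.2]), (20, [276.6, 241.1]), (30, [276.7, 249.8]), (38, [276.7, 257.5])]
0.063 0.052 [261.2097 241.8814]
0.063 0.087 [258.2177 269.8633]
0.077 0.052 [283.2984 247.7568]
0.077 0.087 [284.6425 276.6829]
[ 0.6108  0.1308  1.649  -0.      1.3617 -1.3275] -0.0012438452296689435 [-0.5845 -0.1856 -0.6821]
```

```bash
python3 - <<'E'
from h import *
ims=[]
s=read_state()
for c in('scene','top'):
    im=eyes.get_image(c); cv2.imwrite(f'pics/{c}3.png',im); ci=eyes.camera_info(c)
    p=proj(ci,s['eef_pos']); print(c,p)
    x,y=p.round().astype(int); x0,y0=x-50,y-65
    ims.append(cv2.resize(im[y0:y0+120,x0:x0+100],None,fx=4,fy=4,interpolation=cv2.INTER_CUBIC)); print(x0,y0)
cv2.imwrite('pics/both3.png',np.hstack(ims))
E
```

```text
scene [258.97525879 231.08289924]
209 166
top [272.53785122 226.69901726]
223 162
```

View pics/both3.png

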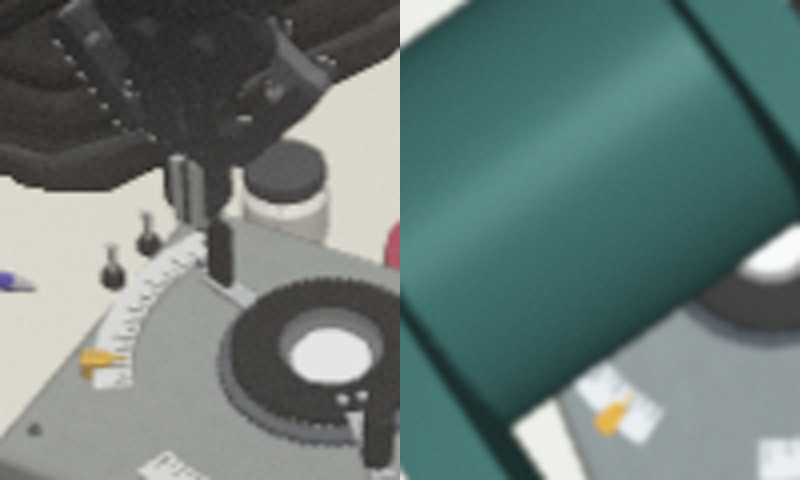

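```bash
python3 - <<'E'
from h import *
np.set_printoptions(precision=1,suppress=True)
ci=eyes.camera_info('scene'); s=read_state(); q=s['orientation']; R=Ro.from_quat([q[1],q[2],q[3],q[0]]).as_matrix()
for x,d in((-7,0),(0,14),(5,24.5),(11,36)):
    print(x,d,[((proj(ci,s['eef_pos']+R@[x/1e3,y/1e3,-d/1000])-[209,166])*4).tolist() for y in(-14,-7,0,7,14)])
psi=-1.485
for z in(.052,.087): print('tab',(proj(ci,[*(AX-.07*np.array([np.cos(psi),np.sin(psi)])),z])-[209,166])*4)
E
```

```text
-7 0 [[234.74673543924837, 260.3639514488209], [221.05962372189992, 255.83073644048818], [207.45241391390118, 251.32409332953216], [193.92436391991464, 246.84377444202755], [180.4747412891246, 242.38953533127005]]
0 14 [[226.45001419851997, 246.19743823857834], [212.56360089178384, 241.6323083440891], [198.75953912127898, 237.09434937724677], [185.0370521483892, 232.58330424565293], [171.3953734845411, 228.09891925742363]]
5 24.5 [[220.31742189040847, 234.92732155196882], [206.27983449363091, 230.34044160622557], [192.3264809762493, 225.78117487091538], [178.4565576277571, 221.24925712423362], [164.6692714653242, 216.7444276784688]]
11 36 [[212.84735147448487, 222.97163853996574], [198.63586780863488, 218.3570667520595], [184.51081903894976, 213.77064087157737], [170.47136948917114, 209.21208809220252], [156.51669478404847, 204.68113930360357]]
tab [213.1 277. ]
tab [210.3 218.7]
```

The fingers passed over the tab without touching it, because in both views the tip sits about 20 mm above the reported TCP. The lever hasn't moved. I'll go back behind the tab and lower further. A reported z of 0.050 is clear of the stage top whichever tip position is right.

```bash
python3 - <<'E'
from h import *
plan([behind(-1.485,.030,1,.066),behind(-1.485,.030,1,.050)])
E
```

```text
pose [0.5178 0.3936 0.0663] head -158.92 t 4.6167 F [-0.   -0.77 -0.69]
[-35.4, -10.9, 0.3] 16.2
[-35.4, -10.9, 16.3] 16.2
```

>>> jog_arm:
  commands:
    - [0,[-9,-3,-3],4]
    - [0,[-18,-6,-3],8]
    - [0,[-27,-9,-3],12]
    - [0,[-35,-11,-3],16]
    - [0,[-35,-11,0],16]
    - [0,[-35,-11,5],16]
    - [0,[-35,-11,10],16]
    - [0,[-35,-11,10],16]

```text
clock: 5.28
eef_pos: [0.5533, 0.3956, 0.0546]
orientation: [-0.001, -0.046, 0.999, -0.001]
force: [0.5, 0.6, -0.4]
grip_width: 0.001
grasp_force: 0.0
```

>>> jog_arm:
  commands:
    - [0,[0,0,2],0]
    - [0,[0,0,4],0]
    - [0,[0,0,6],0]
    - [0,[0,0,6],0]
    - [0,[0,0,6],0]
    - [0,[0,0,6],0]
    - [0,[0,0,6],0]
    - [0,[0,0,6],0]

```text
clock: 5.95
eef_pos: [0.5543, 0.396, 0.0504]
orientation: [0.0, -0.045, 0.999, 0.0]
force: [-0.6, -0.7, -0.6]
grip_width: -0.002
grasp_force: 0.0
```

```bash
python3 - <<'E'
from h import *
plan([behind(-1.485,.014,1,.050)])
im=eyes.get_image('scene'); cv2.imwrite('pics/s4.png',im)
ci=eyes.camera_info('scene'); s=read_state(); print(proj(ci,s['eef_pos']))
E
```

```text
pose [0.5543 0.396  0.0504] head -174.87 t 5.95 F [-0.61 -0.68 -0.6 ]
[15.6, 0.2, 0.4] 0.2
[273.48290365 227.98918128]
```

>>> jog_arm:
  commands:
    - [0,[8,0,0],0]
    - [0,[14,0,0],0]
    - [0,[17,0,0],-2]
    - [0,[20,1,0],-4]
    - [0,[23,1,0],-6]
    - [0,[26,1,0],-8]
    - [0,[29,1,0],-10]
    - [0,[29,1,0],-10]

```text
clock: 6.67
eef_pos: [0.5244, 0.3944, 0.0504]
orientation: [0.0, -0.133, 0.991, 0.0]
force: [-0.8, 0.5, -0.5]
grip_width: 0.003
grasp_force: 0.0
```

```bash
cat >> h.py <<'E'
def ang(w): return np.arctan2(AX[1]-w[1],AX[0]-w[0])
def look(names,save):
    ci=eyes.camera_info('wrist'); im=eyes.get_image('wrist'); cv2.imwrite(f'pics/{save}.png',im)
    for k,v in find('wrist',names).items():
        c,px,w=v[0]; print(k,round(c,2),np.round(px),np.round(w,4),'psi',round(ang(w),3),'r',round(np.linalg.norm(w[:2]-AX),4))
    for a,c in brass(im):
        w=at_z(ci,c,.055); print('brass',a,c.round(1),'psi',round(ang(w),3),'r',round(np.linalg.norm(w[:2]-AX),4))
    return ci,im
E
python3 - <<'E'
from h import *
look(['polariser_tab','polariser_tip','polariser_tag_point'],'w5')
plan([behind(p,.008,1,.050) for p in np.linspace(-1.4,-.75,9)])
E
```

```text
polariser_tab 0.92 [273. 252.] [0.5124 0.3896 0.087 ] psi -1.298 r 0.0683
polariser_tip 0.6 [306. 225.] [0.5078 0.4066 0.054 ] psi -1.299 r 0.086
polariser_tag_point 0.88 [276. 137.] [0.4668 0.3785 0.054 ] psi -0.706 r 0.0842
brass 670 [106.1  17.6] psi 0.33 r 0.1004
brass 493 [304.  118.3] psi -0.707 r 0.1007
pose [0.5251 0.3943 0.0503] head -164.93 t 6.8667 F [-0.34 -0.37  0.36]
[-1.5, -0.6, 0.3] 5.3
[4.1, 0.3, 0.3] 0.6
[9.8, 0.8, 0.3] -4.0
[15.5, 0.8, 0.3] -8.7
[21.2, 0.4, 0.3] -13.3
[26.9, -0.5, 0.3] -18.0
[32.4, -1.9, 0.3] -22.6
[37.9, -3.7, 0.3] -27.3
[43.1, -5.9, 0.3] -32.0
```

```bash
python3 - <<'E'
from h import *
plan([behind(p,.0135,1,.050) for p in (-1.25,-1.19,-1.13,-1.07,-1.01,-.95,-.9,-.86,-.71)])
E
```

```text
pose [0.5251 0.3943 0.0503] head -164.93 t 6.8667 F [-0.34 -0.37  0.36]
[3.4, 1.1, 0.3] -3.3
[7.7, 1.5, 0.3] -6.7
[12.0, 1.7, 0.3] -10.2
[16.2, 1.7, 0.3] -13.6
[20.5, 1.3, 0.3] -17.1
[24.7, 0.7, 0.3] -20.5
[28.2, 0.1, 0.3] -23.4
[31.0, -0.6, 0.3] -25.7
[41.1, -4.1, 0.3] -34.2
```

>>> jog_arm:
  commands:
    - [0,[3.4,1,0],-3.3]
    - [0,[7.7,1.5,0],-6.7]
    - [0,[12,1.7,0],-10.2]
    - [0,[16.2,1.7,0],-13.6]
    - [0,[20.5,1.3,0],-17.1]
    - [0,[24.7,0.7,0],-20.5]
    - [0,[28.2,0,0],-23.4]
    - [0,[31,-0.6,0],-25.7]

```text
clock: 7.53
eef_pos: [0.4954, 0.3858, 0.0504]
orientation: [0.0, -0.35, 0.937, 0.0]
force: [-0.2, 2.1, -0.7]
grip_width: -0.002
grasp_force: 0.9
```

```bash
python3 - <<'E'
from h import *
look(['polariser_tab','polariser_tip','polariser_tag_point'],'w6')
plan([behind(p,.0135,1,.050) for p in (-.86,-.83,-.80,-.78,-.76,-.74,-.73,-.72,-.71)])
E
```

```text
polariser_tab 0.95 [273. 252.] [0.4866 0.3754 0.087 ] psi -0.862 r 0.0679
polariser_tip 0.96 [307. 225.] [0.4746 0.3889 0.054 ] psi -0.858 r 0.086
polariser_tag_point 0.73 [309. 204.] [0.4653 0.3813 0.054 ] psi -0.721 r 0.0871
brass 635 [206.2  30.5] psi 0.332 r 0.1008
brass 417 [333.7 197.2] psi -0.703 r 0.1005
pose [0.4956 0.3857 0.0503] head -139.28 t 7.7333 F [-0.07 -0.32  0.51]
[0.2, 0.2, 0.3] -0.0
[2.3, 0.5, 0.3] -1.7
[4.4, 0.8, 0.3] -3.4
[5.8, 1.0, 0.3] -4.6
[7.3, 1.2, 0.3] -5.7
[8.7, 1.3, 0.3] -6.9
[9.4, 1.3, 0.3] -7.5
[10.1, 1.4, 0.3] -8.0
[10.8, 1.4, 0.3] -8.6
```

>>> jog_arm:
  commands:
    - [0,[2,0.5,0],-1.7]
    - [0,[4,0.8,0],-3.4]
    - [0,[5.8,1,0],-4.6]
    - [0,[7.3,1.2,0],-5.7]
    - [0,[8.3,1.3,0],-6.5]
    - [0,[9,1.3,0],-7.2]
    - [0,[9,1.3,0],-7.2]
    - [0,[9,1.3,0],-7.2]

```text
clock: 8.4
eef_pos: [0.4878, 0.3807, 0.0503]
orientation: [-0.0, -0.407, 0.914, -0.0]
force: [0.4, -0.8, -0.2]
grip_width: 0.002
grasp_force: 0.1
```

```bash
python3 - <<'E'
from h import *
ci,im=look(['polariser_tab','polariser_tip','polariser_tag_point'],'w7')
plan([behind(p,.0135,1,.050) for p in (-.73,-.72,-.71,-.70)])
# pixel spot of axis at z=.055, tip r .088 line per psi, for reading the picture
cv2.imwrite('pics/w7c.png',cv2.resize(im[170:280,230:380],None,fx=5,fy=5,interpolation=cv2.INTER_CUBIC))
for psi in(-.75,-.72,-.69): print(psi,[(proj(ci,[*(AX-r*np.array([np.cos(psi),np.sin(psi)])),.055])-[230,170])*5 for r in(.084,.105)])
E
```

```text
polariser_tab 0.92 [276. 252.] [0.4796 0.3701 0.087 ] psi -0.736 r 0.069
polariser_tip 0.68 [307. 227.] [0.468 0.382 0.054] psi -0.747 r 0.0857
polariser_tag_point 0.69 [310. 226.] [0.466  0.3829 0.054 ] psi -0.739 r 0.0877
brass 606 [231.8  44. ] psi 0.333 r 0.101
brass 384 [334.8 220. ] psi -0.702 r 0.1005
pose [0.4878 0.3808 0.0502] head -131.98 t 8.6 F [-0.58  1.01  1.05]
[0.3, -0.0, 0.2] -0.2
[1.0, 0.1, 0.2] -0.7
[1.7, 0.2, 0.2] -1.3
[2.4, 0.3, 0.2] -1.9
-0.75 [array([368.88085778, 289.59919086]), array([563.7141417 , 292.86097354])]
-0.72 [array([369.5507673, 267.6602177]), array([565.61561  , 265.4546895])]
-0.69 [array([369.51716606, 245.5363464 ]), array([566.64933273, 237.75708743])]
```

View pics/w7c.png

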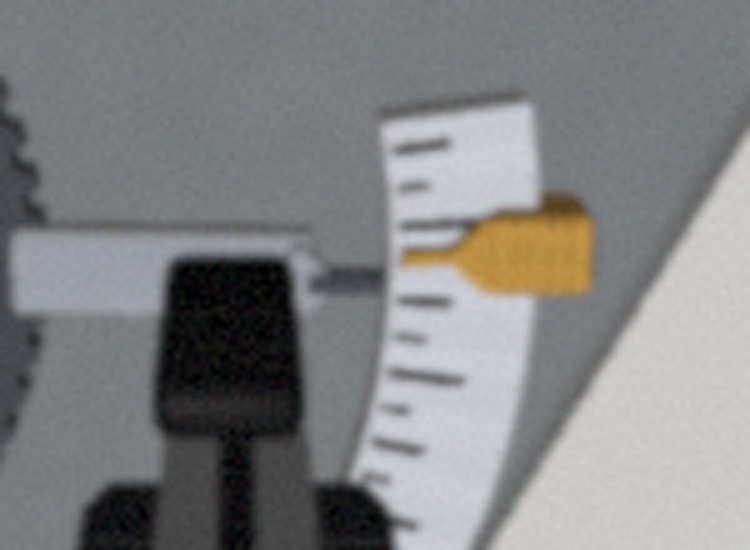

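The pointer is at crop y≈278 and the tag tip at ≈257, so about 0.027 rad (2 mm) remains. I'll push most of that, back off, and view the pair from directly above.

>>> jog_arm:
  commands:
    - [0,[0.5,0,0],-0.4]
    - [0,[1,0.1,0],-0.8]
    - [0,[1.5,0.2,0],-1.2]
    - [0,[1.8,0.2,0],-1.4]
    - [0,[1.8,0.2,0],-1.4]
    - [0,[1.8,0.2,0],-1.4]
    - [0,[1.8,0.2,0],-1.4]
    - [0,[1.8,0.2,0],-1.4]

```text
clock: 9.27
eef_pos: [0.4865, 0.3795, 0.0503]
orientation: [-0.0, -0.418, 0.908, -0.0]
force: [-1.0, 0.6, 0.8]
grip_width: 0.0
grasp_force: 0.3
```

```bash
cat >> h.py <<'E'
def pol(ci,im,psi0,dpsi=.12,r0=.072,r1=.112,z=.055,S=4000,ax=AX):
    """unwrap the plane at height z about the axis: columns r (S px/m), rows psi (S*.088 px/rad)"""
    rs=np.arange(r0,r1,1/S); ps=psi0+np.arange(-dpsi,dpsi,1/(S*.088))
    P,Rr=np.meshgrid(ps,rs,indexing='ij')
    m=np.array([proj(ci,[ax[0]-r*np.cos(p),ax[1]-r*np.sin(p),z]) for p,r in zip(P.ravel(),Rr.ravel())]).reshape(*P.shape,2).astype('float32')
    return cv2.remap(im,m[...,0],m[...,1],cv2.INTER_CUBIC),ps,rs
E
python3 - <<'E'
from h import *
np.set_printoptions(precision=4,suppress=True)
ci,im=look(['polariser_tip','polariser_tag_point'],'w8')
u,ps,rs=pol(ci,im,-.71); cv2.imwrite('pics/u8.png',u)
g=cv2.cvtColor(u,cv2.COLOR_BGR2GRAY).astype(float); h=cv2.cvtColor(u,cv2.COLOR_BGR2HSV)
for r in(.081,.082,.083,.084,.085,.086):  # dark pointer on grey: darkest row near
    i=int((r-.072)*4000); col=g[:,i-1:i+2].mean(1); w=np.clip(np.median(col)-15-col,0,None); w[abs(ps+.73)>.06]=0; print(r,'ptr psi',(w*ps).sum()/max(w.sum(),1e-9),w.max())
for r in(.089,.09,.091,.092,.095,.1,.104):
    i=int((r-.072)*4000); sat=h[:,i-1:i+2,1].mean(1); w=np.clip(sat-90,0,None); print(r,'tag psi',(w*ps).sum()/max(w.sum(),1e-9),w.max())
print('cam',np.array(ci['cam_to_world'])[:3,3]); plan([behind(-.71,.0135,1,.050)])
E
```

```text
polariser_tag_point 0.78 [308. 227.] [0.4661 0.3808 0.054 ] psi -0.722 r 0.0862
brass 593 [237.  47.] psi 0.333 r 0.101
brass 386 [334.7 224.5] psi -0.702 r 0.1004
0.081 ptr psi -0.7077684477937668 41.66666666666666
0.082 ptr psi -0.7068577583327769 47.0
0.083 ptr psi -0.7075795724893663 44.0
0.084 ptr psi -0.7077286756453425 43.666666666666664
0.085 ptr psi -0.7076379870129871 25.33333333333333
0.086 ptr psi 0.0 0.0
0.089 tag psi -0.7035673527116661 74.0
0.09 tag psi -0.7032903415482155 71.33333333333334
0.091 tag psi -0.703047105294187 68.66666666666666
0.092 tag psi -0.7031082966620158 71.66666666666666
0.095 tag psi -0.6999078500106225 75.33333333333334
0.1 tag psi -0.7022892697234188 77.66666666666666
0.104 tag psi -0.6947297056729173 80.0
cam [0.4366 0.32   0.222 ]
pose [0.4865 0.3795 0.0503] head -130.57 t 9.4167 F [ 0.67  1.   -0.44]
[-0.1, 0.1, 0.3] 0.1
```

>>> jog_arm:
  commands:
    - [0,[-6,0,0],0]
    - [0,[-12,0,0],0]
    - [0,[-20,0,-8],0]
    - [0,[-35,0,-20],0]
    - [0,[-50,0,-30],0]
    - [0,[-65,0,-30],0]
    - [0,[-65,0,-30],0]
    - [0,[-65,0,-30],0]

```text
clock: 10.08
eef_pos: [0.5291, 0.4295, 0.0802]
orientation: [-0.0, -0.418, 0.908, -0.0]
force: [-0.1, -0.3, -0.5]
grip_width: 0.001
grasp_force: 0.0
```

```bash
cat >> h.py <<'E'
def compare(ci,im,psi0,ptr,tagz=.056,ptrz=.055,W=.06):
    o=np.array(ci['cam_to_world'])[:3,3]; t=np.array([np.sin(psi0),-np.cos(psi0)])
    p=AX-.088*np.array([np.cos(psi0),np.sin(psi0)]); print('mm per mm height',round(t@(p-o[:2])/(o[2]-.055),3))
    u,ps,rs=pol(ci,im,psi0,z=ptrz); g=cv2.cvtColor(u,cv2.COLOR_BGR2GRAY).astype(float); res=[]
    for r in np.arange(.0805,.0855,.0005):
        i=int((r-.072)*4000); c=g[:,i-1:i+2].mean(1); w=np.clip(np.median(c)-15-c,0,None); w[abs(ps-ptr)>W]=0
        if w.sum()>0: res.append((w*ps).sum()/w.sum())
    u2,ps,rs=pol(ci,im,psi0,z=tagz); h=cv2.cvtColor(u2,cv2.COLOR_BGR2HSV); rt=[]
    for r in np.arange(.0895,.093,.0005):
        i=int((r-.072)*4000); s=h[:,i-1:i+2,1].mean(1); w=np.clip(s-90,0,None)
        if w.sum()>0: rt.append((w*ps).sum()/w.sum())
    print('ptr',np.round(res,4),'tag',np.round(rt,4)); a,b=np.median(res),np.median(rt)
    print('ptr-tag rad',round(a-b,4),'mm',round((a-b)*88,2)); return u
E
python3 - <<'E'
from h import *
ci,im=look(['polariser_tip','polariser_tag_point'],'w9')
u=compare(ci,im,-.705,-.71); cv2.imwrite('pics/u9.png',u)
p=proj(ci,[*(AX-.088*np.array([np.cos(.705),-np.sin(.705)])),.055]).round().astype(int);print(p)
cv2.imwrite('pics/w9c.png',cv2.resize(im[p[1]-50:p[1]+50,p[0]-70:p[0]+60],None,fx=6,fy=6,interpolation=cv2.INTER_CUBIC))
plan([behind(-.705,.0135,1,.050)])
E
```

```text
polariser_tip 0.96 [308.  95.] [0.4637 0.3787 0.054 ] psi -0.686 r 0.0867
polariser_tag_point 0.95 [310.  98.] [0.4639 0.3809 0.054 ] psi -0.707 r 0.088
brass 353 [332.8  97.2] psi -0.708 r 0.1008
mm per mm height 0.009
ptr [-0.72   -0.7198 -0.7204 -0.7202 -0.7199 -0.7197 -0.7204 -0.7202 -0.7199
 -0.7189 -0.7186] tag [-0.7096 -0.7093 -0.7091 -0.709  -0.7089 -0.7092 -0.709  -0.7092]
ptr-tag rad -0.0108 mm -0.95
[310  97]
pose [0.5285 0.4286 0.0801] head -130.57 t 10.2333 F [ 0.51 -0.96  0.1 ]
[64.8, 0.1, 30.1] -0.2
```

View pics/w9c.png

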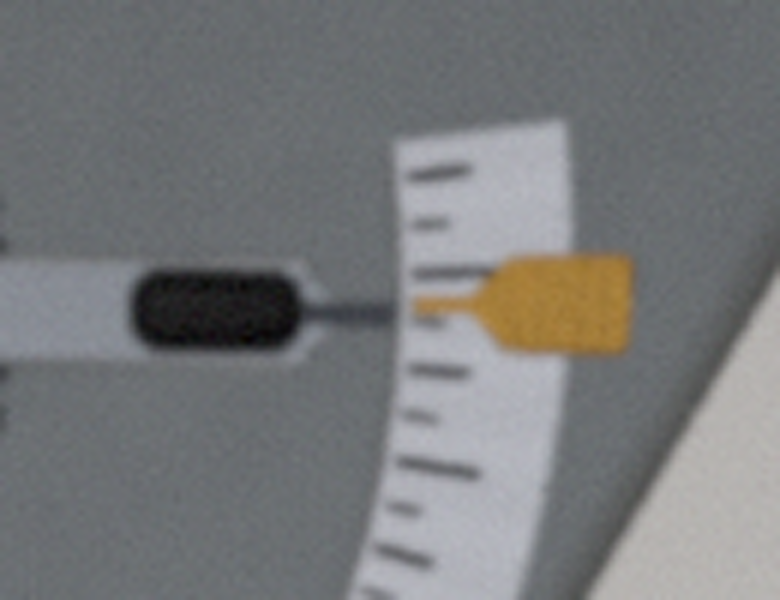

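From directly above, the pointer (y≈314) is still 0.95 mm short of the tag (y≈304). I'll go back to the same contact pose and push 0.76 mm further at the tab.

>>> jog_arm:
  commands:
    - [0,[35,0,0],0]
    - [0,[50,0,20],0]
    - [0,[55,0,30],0]
    - [0,[60,0,30],-0.3]
    - [0,[64,0,30],-0.6]
    - [0,[65.4,0,30],-0.6]
    - [0,[65.8,0,30],-0.6]
    - [0,[65.8,0,30],-0.6]

```text
clock: 10.9
eef_pos: [0.4865, 0.3794, 0.0511]
orientation: [0.001, -0.423, 0.906, 0.0]
force: [-0.3, -0.3, 0.3]
grip_width: -0.002
grasp_force: 0.2
```

>>> jog_arm:
  commands:
    - [0,[0,0,0],0]
    - [0,[0,0,0],0]
    - [0,[-12,0,0],0]
    - [0,[-20,0,-8],0]
    - [0,[-35,0,-20],0]
    - [0,[-65,0,-30],0]
    - [0,[-65,0,-30],0]
    - [0,[-65,0,-30],0]

```text
clock: 11.57
eef_pos: [0.5285, 0.4297, 0.0808]
orientation: [0.0, -0.423, 0.906, 0.0]
force: [-0.2, -0.1, -1.2]
grip_width: 0.001
grasp_force: 0.0
```

```bash
python3 - <<'E'
from h import *
ci,im=look(['polariser_tip','polariser_tag_point'],'w10')
compare(ci,im,-.705,-.71)
plan([behind(-.705,.0135,1,.050)])
E
```

```text
polariser_tip 0.7 [306.  98.] [0.4649 0.3791 0.054 ] psi -0.698 r 0.086
polariser_tag_point 0.87 [309. 100.] [0.4644 0.3809 0.054 ] psi -0.71 r 0.0876
brass 345 [333.   98.4] psi -0.709 r 0.1008
mm per mm height 0.007
ptr [-0.7161 -0.7159 -0.7159 -0.7163 -0.7166 -0.717  -0.7171 -0.7167 -0.7164
 -0.7164 -0.7161] tag [-0.7107 -0.7105 -0.7101 -0.7096 -0.7095 -0.7097 -0.7095 -0.7093]
ptr-tag rad -0.0068 mm -0.6
pose [0.5273 0.4283 0.0799] head -129.97 t 11.7167 F [-0.74 -0.86  0.83]
[63.8, 0.0, 29.9] 0.4
```

>>> jog_arm:
  commands:
    - [0,[35,0,0],0]
    - [0,[50,0,20],0]
    - [0,[58,0,30],0]
    - [0,[62,0,30],0]
    - [0,[64,0,30],0]
    - [0,[65,0,30],0]
    - [0,[65.5,0,30],0]
    - [0,[65.5,0,30],0]

```text
clock: 12.38
eef_pos: [0.4861, 0.379, 0.0511]
orientation: [0.001, -0.423, 0.906, 0.0]
force: [-0.2, 0.3, 0.5]
grip_width: 0.001
grasp_force: 0.0
```

>>> jog_arm:
  commands:
    - [0,[0,0,0],0]
    - [0,[0,0,0],0]
    - [0,[-12,0,0],0]
    - [0,[-20,0,-8],0]
    - [0,[-35,0,-20],0]
    - [0,[-65,0,-30],0]
    - [0,[-65,0,-30],0]
    - [0,[-65,0,-30],0]

```text
clock: 13.05
eef_pos: [0.5282, 0.4293, 0.0809]
orientation: [0.0, -0.423, 0.906, 0.0]
force: [-0.1, 0.3, 0.3]
grip_width: 0.003
grasp_force: 0.0
```

```bash
python3 - <<'E'
from h import *
for i in range(2):
    ci,im=look([],'w11'); compare(ci,im,-.705,-.71)
plan([behind(-.705,.0135,1,.050)])
E
```

```text
brass 350 [332.8  99.2] psi -0.708 r 0.1008
mm per mm height 0.004
ptr [-0.7097 -0.7099 -0.7088 -0.7087 -0.7086 -0.7083 -0.7085 -0.7084 -0.7084
 -0.7093] tag [-0.7107 -0.71   -0.7098 -0.7092 -0.7091 -0.7093 -0.7094 -0.7096]
ptr-tag rad 0.0009 mm 0.07
brass 350 [332.8 101.2] psi -0.709 r 0.1008
mm per mm height -0.0
ptr [-0.7103 -0.7092 -0.7087 -0.7093 -0.7088 -0.7084 -0.7087 -0.7085 -0.7081
 -0.7091 -0.7105] tag [-0.7109 -0.7104 -0.7099 -0.7094 -0.7091 -0.7095 -0.7096 -0.7096]
ptr-tag rad 0.0008 mm 0.07
pose [0.5271 0.4281 0.0799] head -129.96 t 13.15 F [-0.74 -0.59  0.02]
[63.5, 0.1, 30.0] 0.4
```

The polariser pointer is within 0.1 mm of its tag. Next is the iris.

```bash
python3 - <<'E'
from h import *
p=behind(1.098,.034,-1,.14); print(p); plan([p])
E
```

```text
(np.float64(0.5291937111807308), np.float64(0.24599627363532584), 0.14, np.float64(152.9107659053644))
pose [0.5271 0.4281 0.0799] head -129.96 t 13.15 F [-0.74 -0.59  0.02]
[138.3, -118.6, -59.9] 77.1
```

>>> jog_arm:
  commands:
    - [0,[0,0,-30],0]
    - [0,[0,0,-60],0]
    - [0,[5,-5,-70],7]
    - [0,[30,-25,-70],14]
    - [0,[55,-47,-70],21]
    - [0,[80,-69,-70],28]
    - [0,[100,-86,-70],35]
    - [0,[115,-98,-70],42]

```text
clock: 13.82
eef_pos: [0.5279, 0.2747, 0.1501]
orientation: [-0.0, -0.067, 0.998, -0.0]
force: [0.4, 0.3, 0.1]
grip_width: -0.001
grasp_force: 0.0
```

```bash
python3 - <<'E'
from h import *
plan([behind(1.098,.034,-1,.14)])
E
```

```text
pose [0.5279 0.2747 0.1501] head -172.37 t 13.8167 F [0.39 0.26 0.12]
[2.5, -28.6, 10.1] 34.7
```

>>> jog_arm:
  commands:
    - [0,[1,-10,0],7]
    - [0,[2,-20,0],14]
    - [0,[2.5,-28,0],21]
    - [0,[2.5,-28,0],28]
    - [0,[2.5,-28,0],34.5]
    - [0,[2.5,-28,10],34.5]
    - [0,[2.5,-28,10],34.5]
    - [0,[2.5,-28,10],34.5]

```text
clock: 14.48
eef_pos: [0.5294, 0.2489, 0.1392]
orientation: [-0.001, 0.227, 0.974, -0.001]
force: [0.6, 0.5, 0.3]
grip_width: 0.001
grasp_force: 0.0
```

```bash
python3 - <<'E'
from h import *
ci,im=look(['lever_post','pointer_tip','iris_tag_point','polariser_tip','polariser_tag_point'],'w12')
plan([behind(1.098,.034,-1,.052),behind(1.098,.0175,-1,.052)])
E
```

```text
lever_post 0.81 [273. 170.] [0.5002 0.2622 0.086 ] psi 1.11 r 0.0688
pointer_tip 0.86 [250. 163.] [0.4925 0.2456 0.055 ] psi 1.116 r 0.0871
iris_tag_point 0.56 [284.  79.] [0.4492 0.2956 0.055 ] psi 0.332 r 0.0863
polariser_tip 0.73 [404.  44.] [0.4657 0.3818 0.054 ] psi -0.728 r 0.0872
polariser_tag_point 0.54 [403.  46.] [0.4667 0.3804 0.054 ] psi -0.724 r 0.0855
brass 263 [409.8  21.7] psi -0.704 r 0.1009
brass 214 [269.1  63.5] psi 0.336 r 0.1013
brass 7987 [ 82.4 193.4] psi 1.224 r 0.2233
brass 41 [ 70.9 133.7] psi 1.014 r 0.2236
brass 19 [ 90.9 137.4] psi 1.02 r 0.2085
brass 33 [ 68.5 147.8] psi 1.062 r 0.2266
brass 112 [ 77.2 160.6] psi 1.106 r 0.2214
brass 28 [ 87.7 159.2] psi 1.1 r 0.213
brass 22 [  5.5 169.9] psi 1.133 r 0.2794
brass 83 [ 54.9 175.4] psi 1.155 r 0.2414
brass 29 [ 94.2 175.6] psi 1.161 r 0.2103
brass 17 [ 10.3 176.4] psi 1.152 r 0.277
brass 19 [ 90.5 180.7] psi 1.18 r 0.2141
brass 19 [  2.7 183.6] psi 1.172 r 0.2848
brass 33 [ 29.4 183.7] psi 1.177 r 0.2635
brass 20 [ 42.2 183.2] psi 1.178 r 0.2531
brass 289 [ 35.6 197.7] psi 1.221 r 0.262
brass 31 [ 96.9 18
[... 448 characters left out ...]
s 16 [ 20.  224.2] psi 1.294 r 0.2832
brass 33 [ 65.6 226.2] psi 1.329 r 0.2466
brass 122 [ 79.8 230.9] psi 1.356 r 0.2368
brass 23 [ 12.7 231.2] psi 1.311 r 0.2918
brass 93 [112.8 234. ] psi 1.399 r 0.2114
brass 22 [ 40.9 234.8] psi 1.339 r 0.27
brass 41 [102.7 246.9] psi 1.436 r 0.2247
brass 22 [112.  244.5] psi 1.439 r 0.2162
brass 26 [ 32.6 251.7] psi 1.384 r 0.2839
brass 75 [ 72.9 252.2] psi 1.422 r 0.2512
brass 246 [  7.2 267.8] psi 1.409 r 0.3129
brass 27 [ 48.4 261.9] psi 1.428 r 0.2757
brass 19 [ 43.4 266.2] psi 1.436 r 0.282
brass 25 [ 45.8 274.6] psi 1.464 r 0.2843
pose [0.5301 0.2493 0.1404] head 153.59 t 14.7833 F [-0.51  0.03  0.48]
[-0.6, -3.4, 88.4] 0.7
[15.9, -3.2, 88.4] 0.7
```

>>> jog_arm:
  commands:
    - [0,[-1,-3,25],0.7]
    - [0,[-1,-3,50],0.7]
    - [0,[-1,-3,65],0.7]
    - [0,[-1,-3,75],0.7]
    - [0,[-1,-3,82],0.7]
    - [0,[-1,-3,88],0.7]
    - [0,[-1,-3,88],0.7]
    - [0,[-1,-3,88],0.7]

```text
clock: 15.45
eef_pos: [0.53, 0.2462, 0.0529]
orientation: [0.0, 0.235, 0.972, 0.0]
force: [0.1, -0.0, 0.8]
grip_width: -0.002
grasp_force: 0.0
```

```bash
sed -i 's/st\[i,4\]>15\]/600>=st[i,4]>150 or 800>st[i,4]>150]/' h.py; python3 - <<'E'
from h import *
ci,im=look(['lever_post'],'w13')
plan([behind(1.113,b,-1,.052) for b in(.030,.024,.0195,.0175)]+[behind(p,.0175,-1,.052) for p in(1.06,1.0,.94,.88)])
E
```

```text
lever_post 0.94 [273. 206.] [0.4997 0.2613 0.086 ] psi 1.109 r 0.0698
brass 573 [266.2  40.4] psi 0.337 r 0.101
pose [0.5301 0.2463 0.0533] head 152.83 t 15.55 F [-0.8   0.86  0.59]
[3.6, -0.2, 1.3] -0.9
[9.6, -0.3, 1.3] -0.9
[14.1, -0.4, 1.3] -0.9
[16.1, -0.5, 1.3] -0.9
[19.8, -1.3, 1.2] 2.1
[24.1, -2.1, 1.2] 5.5
[28.4, -2.6, 1.2] 9.0
[32.7, -2.9, 1.2] 12.4
```

>>> jog_arm:
  commands:
    - [0,[6,0,1],0]
    - [0,[11,0,1],0]
    - [0,[14,-0.4,1],0]
    - [0,[17,-0.7,1],0]
    - [0,[19.8,-1.3,1],2.1]
    - [0,[24.1,-2.1,1],5.5]
    - [0,[28.4,-2.6,1],9]
    - [0,[32.7,-2.9,1],12.4]

```text
clock: 16.22
eef_pos: [0.4991, 0.2586, 0.0515]
orientation: [0.0, 0.34, 0.94, 0.0]
force: [2.4, -0.3, -0.1]
grip_width: 0.001
grasp_force: 1.0
```

```bash
python3 - <<'E'
from h import *
ci,im=look(['lever_post','pointer_tip','iris_tag_point'],'w14')
plan([behind(p,.0175,-1,.052) for p in(.88,.82,.76,.70,.64,.58,.53,.49,.46)])
E
```

```text
lever_post 0.66 [278. 247.] [0.4879 0.2701 0.086 ] psi 0.897 r 0.0687
iris_tag_point 0.69 [264. 133.] [0.4476 0.2953 0.055 ] psi 0.33 r 0.088
brass 500 [432.8  13.1] psi -0.703 r 0.0983
brass 477 [241.4 118.6] psi 0.333 r 0.1009
pose [0.4992 0.2586 0.0514] head 140.57 t 16.4167 F [ 0.34 -1.09  0.43]
[-0.3, 0.4, -0.6] 0.2
[3.9, -0.5, -0.6] 3.6
[8.2, -1.1, -0.6] 7.0
[12.5, -1.5, -0.6] 10.5
[16.8, -1.7, -0.6] 13.9
[21.2, -1.6, -0.6] 17.3
[24.8, -1.3, -0.6] 20.2
[27.6, -0.9, -0.6] 22.5
[29.8, -0.5, -0.6] 24.2
```

>>> jog_arm:
  commands:
    - [0,[3.9,-0.5,0],3.6]
    - [0,[8.2,-1.1,0],7]
    - [0,[12.5,-1.5,0],10.5]
    - [0,[16.8,-1.7,0],13.9]
    - [0,[21.2,-1.6,0],17.3]
    - [0,[24.8,-1.3,0],20.2]
    - [0,[27.6,-0.9,0],22.5]
    - [0,[29.8,-0.5,0],24.2]

```text
clock: 17.08
eef_pos: [0.476, 0.277, 0.0514]
orientation: [0.0, 0.528, 0.849, -0.0]
force: [0.8, -1.7, 0.5]
grip_width: 0.002
grasp_force: 0.9
```

```bash
python3 - <<'E'
from h import *
ci,im=look(['lever_post','pointer_tip','iris_tag_point'],'w15')
plan([behind(p,.0175,-1,.052) for p in(.46,.44,.42,.40,.38,.37,.36,.35)])
E
```

```text
lever_post 0.88 [276. 245.] [0.4697 0.2928 0.086 ] psi 0.469 r 0.0685
pointer_tip 0.56 [242. 220.] [0.4527 0.2856 0.055 ] psi 0.454 r 0.0869
iris_tag_point 0.83 [242. 200.] [0.448  0.2956 0.055 ] psi 0.328 r 0.0875
brass 647 [340.   27.7] psi -0.705 r 0.1005
brass 408 [216.8 196.3] psi 0.329 r 0.1006
pose [0.4761 0.277  0.0513] head 116.36 t 17.2833 F [ 0.23 -0.4   1.42]
[0.1, -0.2, -0.7] 0.0
[1.5, -0.5, -0.7] 1.1
[2.9, -0.8, -0.7] 2.3
[4.3, -1.1, -0.7] 3.4
[5.8, -1.4, -0.7] 4.6
[6.5, -1.5, -0.7] 5.2
[7.2, -1.6, -0.7] 5.7
[7.9, -1.7, -0.7] 6.3
```

>>> jog_arm:
  commands:
    - [0,[1.5,-0.4,0],1.1]
    - [0,[2.9,-0.7,0],2.3]
    - [0,[4.3,-1,0],3.4]
    - [0,[5.8,-1.3,0],4.6]
    - [0,[6.8,-1.5,0],5.4]
    - [0,[7.3,-1.6,0],6]
    - [0,[7.3,-1.6,0],6]
    - [0,[7.3,-1.6,0],6]

```text
clock: 17.95
eef_pos: [0.4712, 0.283, 0.0513]
orientation: [-0.0, 0.572, 0.82, -0.0]
force: [1.9, 0.5, -0.4]
grip_width: 0.002
grasp_force: 0.2
```

>>> jog_arm:
  commands:
    - [0,[-6,0,0],0]
    - [0,[-12,0,0],0]
    - [0,[-20,0,-8],0]
    - [0,[-35,0,-20],0]
    - [0,[-60,0,-30],0]
    - [0,[-65,0,-30],0]
    - [0,[-65,0,-30],0]
    - [0,[-65,0,-30],0]

```text
clock: 18.62
eef_pos: [0.4938, 0.2216, 0.0814]
orientation: [-0.0, 0.572, 0.82, 0.0]
force: [-0.5, -0.4, 0.1]
grip_width: 0.004
grasp_force: 0.0
```

```bash
python3 - <<'E'
from h import *
for i in range(2):
    ci,im=look(['lever_post','pointer_tip','iris_tag_point'],'w16'); compare(ci,im,.335,.355)
plan([behind(.355,.0175,-1,.052)])
E
```

```text
lever_post 0.56 [273.  91.] [0.4644 0.2999 0.086 ] psi 0.346 r 0.0706
pointer_tip 0.89 [243.  92.] [0.4485 0.2938 0.055 ] psi 0.349 r 0.0876
iris_tag_point 0.73 [245.  89.] [0.4489 0.2958 0.055 ] psi 0.329 r 0.0865
brass 346 [219.  89.] psi 0.336 r 0.101
mm per mm height -0.029
ptr [0.3541 0.3525 0.3527 0.3528 0.3525 0.3528 0.3525 0.3525 0.3532] tag [0.3356 0.3355 0.3358 0.3364 0.3369 0.3372 0.3373 0.3373]
ptr-tag rad 0.0161 mm 1.42
lever_post 0.61 [275.  92.] [0.4653 0.3002 0.086 ] psi 0.345 r 0.0697
pointer_tip 0.63 [242.  95.] [0.4479 0.2928 0.055 ] psi 0.357 r 0.0885
iris_tag_point 0.94 [245.  94.] [0.4496 0.2938 0.055 ] psi 0.354 r 0.0865
brass 343 [219.2  90.6] psi 0.336 r 0.1012
brass 217 [152.1 313.9] psi 1.104 r 0.2126
brass 447 [128.1 333.1] psi 1.099 r 0.2375
mm per mm height -0.024
ptr [0.3514 0.3521 0.3525 0.3531 0.3535 0.3534 0.3531 0.3532 0.354 ] tag [0.3356 0.3356 0.3358 0.3363 0.337  0.3372 0.3372 0.3374]
ptr-tag rad 0.0165 mm 1.45
pose [0.4936 0.2222 0.0811] head 110.26 t 19.0167 F [-0.19 -1.12  0.36]
[64.8, 0.1, 29.1] -0.1
```

>>> jog_arm:
  commands:
    - [0,[35,0,0],0]
    - [0,[50,0,20],0]
    - [0,[58,0,30],0]
    - [0,[62,0,30],0]
    - [0,[64.5,0,30],0]
    - [0,[65.5,0,30],0]
    - [0,[66,0,30],0]
    - [0,[66,0,30],0]

```text
clock: 19.68
eef_pos: [0.4714, 0.2834, 0.0519]
orientation: [0.0, 0.572, 0.82, 0.0]
force: [-0.0, -0.9, 0.1]
grip_width: -0.005
grasp_force: 0.6
```

>>> jog_arm:
  commands:
    - [0,[0,0,0],0]
    - [0,[0,0,0],0]
    - [0,[-12,0,0],0]
    - [0,[-20,0,-8],0]
    - [0,[-35,0,-20],0]
    - [0,[-60,0,-30],0]
    - [0,[-65,0,-30],0]
    - [0,[-65,0,-30],0]

```text
clock: 20.35
eef_pos: [0.4944, 0.2213, 0.0824]
orientation: [0.0, 0.573, 0.82, 0.001]
force: [0.5, 0.0, 0.2]
grip_width: -0.0
grasp_force: 0.0
```

```bash
python3 - <<'E'
from h import *
for i in range(2):
    ci,im=look([],'w17'); compare(ci,im,.335,.345)
# axis check: pointer line vs post: window blob
g=cv2.cvtColor(im,cv2.COLOR_BGR2GRAY)
n,l,st,c=cv2.connectedComponentsWithStats((g>215).astype('uint8'))
for i in range(1,n):
    if 1000<st[i,4]<9000 and .8<st[i,2]/st[i,3]<1.25: print('win',st[i],at_z(ci,c[i],.055))
E
```

```text
brass 348 [218.3  88.2] psi 0.336 r 0.1009
brass 224 [146.8 302.2] psi 1.069 r 0.2095
brass 182 [153.2 323.1] psi 1.136 r 0.2195
mm per mm height -0.031
ptr [0.3474 0.3481 0.3476 0.3481 0.3489 0.3483 0.3479 0.3481 0.3482] tag [0.3361 0.3359 0.3362 0.3367 0.3369 0.3371 0.337  0.3371]
ptr-tag rad 0.0113 mm 0.99
brass 342 [218.4  89.9] psi 0.335 r 0.1012
mm per mm height -0.027
ptr [0.3477 0.348  0.3484 0.3482 0.348  0.3479 0.3483 0.3485 0.349 ] tag [0.3359 0.3358 0.3361 0.3364 0.3368 0.3369 0.3367 0.3371]
ptr-tag rad 0.0116 mm 1.02
```

>>> jog_arm:
  commands:
    - [0,[35,0,0],0]
    - [0,[50,0,20],0]
    - [0,[58,0,30],0]
    - [0,[62,0,30],0]
    - [0,[64.5,0,30],0]
    - [0,[65.3,0,30],0]
    - [0,[65.8,0,30],0]
    - [0,[65.8,0,30],0]

```text
clock: 21.12
eef_pos: [0.4711, 0.2842, 0.0519]
orientation: [0.0, 0.572, 0.82, 0.0]
force: [-0.6, -0.7, -0.7]
grip_width: -0.002
grasp_force: 0.5
```

>>> jog_arm:
  commands:
    - [0,[0,0,0],0]
    - [0,[0,0,0],0]
    - [0,[-12,0,0],0]
    - [0,[-20,0,-8],0]
    - [0,[-35,0,-20],0]
    - [0,[-60,0,-30],0]
    - [0,[-65,0,-30],0]
    - [0,[-65,0,-30],0]

```text
clock: 21.78
eef_pos: [0.4942, 0.222, 0.0824]
orientation: [0.001, 0.573, 0.82, 0.001]
force: [0.8, 0.1, 0.6]
grip_width: 0.001
grasp_force: 0.0
```

```bash
python3 - <<'E'
from h import *
for i in range(2):
    ci,im=look([],'w18'); compare(ci,im,.335,.34)
E
```

```text
brass 339 [217.9  89.7] psi 0.336 r 0.1012
brass 180 [148.2 306.4] psi 1.081 r 0.2109
mm per mm height -0.027
ptr [0.3349 0.3373 0.3382 0.338  0.3373 0.3362 0.3356 0.3357 0.3359] tag [0.3356 0.3357 0.336  0.3364 0.3369 0.337  0.3369 0.337 ]
ptr-tag rad -0.0005 mm -0.04
brass 336 [218.6  91.3] psi 0.335 r 0.1011
brass 169 [125.7 309. ] psi 1.036 r 0.2236
brass 329 [138.7 323.7] psi 1.098 r 0.2258
mm per mm height -0.023
ptr [0.3367 0.3371 0.337  0.3367 0.3363 0.3354 0.335  0.3359 0.3365] tag [0.3361 0.3361 0.336  0.3363 0.3366 0.3365 0.3365 0.3367]
ptr-tag rad 0.0001 mm 0.01
```

```bash
python3 - <<'E'
from h import *
print(read_state()['force']); print(order.job_done())
E
```

```text
[ 0.10575275  0.46869893 -0.48263907]
the job is handed in; nothing more can be done
None
```

The job is handed in: the polariser pointer last measured about 0.07 mm from its brass tag and the iris pointer under 0.05 mm from its own, done by pushing only, with the fingers clear at hand-in (I didn't re-measure the polariser after the iris push).

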